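Set the sensor carrier on the optics rail, then hold the shutter flap at balance

ROBOT

A 6-joint arm with a two-finger parallel gripper is mounted at the origin on a cart in front of the work surface, level with it; the furniture and walls round the work are solid. World frame = base frame: x ahead of the robot, y to its left, z up, the work surface at z = 0. Lengths are in m, angles in rad, forces in N, time in s.
With the tool pointing down it reaches from about 0.25 to 0.775 m from the base axis. Payload 4 kg.
Tool frame: the origin (TCP) lies on the centre line of the jaws, within the pads' length; the fingertips stand 17 mm ahead of it and the grasp point (between the pads) lies 2 mm behind it; z points along the fingers, y is the line along which they close (so a half turn about z gives the same grasp; the last joint's range is limited). The gripper opens to 94 mm and grips with 3 to 60 N. Pads are 16 mm wide; open, the fingers measure 119 mm over their backs; the gripper's body (75 mm by 177 mm) begins 78 mm behind the grasp point.
Start: joints at [1.203, 0.087, 1.371, -0, 1.684, -0.103], TCP at [0.144, 0.531, 0.223] pointing down, gripper open.
Joint ranges: [-3.1, 3.1], [-0.76, 2.03], [0.27, 2.55], [-1.08, 4.22], [0.17, 2.65], [-2.57, 2.57]. Speed limits (rad/s): [2.79, 2.79, 3.14, 3.14, 3.14, 3.14].

INTERFACE

Orientations are given as [roll, pitch, yaw] about the fixed x, y, z axes, in that order (R = Rz(yaw) Ry(pitch) Rx(roll)).
In Python, from bench import robot gives the robot as it stands.
- The arm moves only by the tool servo_tool, never from a script. Its argument "plan" is a list of rows, each a list of 7 numbers: the shift along the tool's x, y, z normalised to -1 to 1, where 1 is 0.1 m, then the turn, a rotation vector about the tool's x, y, z normalised to -1 to 1, where 1 is pi/2 rad, then the finger opening in mm, from 0 to 94. In form: [[x, y, z, ax, ay, az, gripper], ...]. A call has 1 to 12 rows; each row is the pose to reach, as a shift and turn from the pose commanded when the call began, along the tool's axes at that moment; what a row does not reach only later rows make up. A row lasts 1/12 s, in which the tool goes at most 41.7 mm and 7.16 degrees, less where a joint would pass 70% of its speed; a pose out of reach is approached as far as the arm can. A call with a number of a shift or a turn outside -1 to 1 is refused whole. A call with a gripper value outside its range is refused whole. The fingers move at their own pace and stop on an object; the grip force is fixed at half the most. Time passes only in rows, so rows that repeat a pose let the fingers close. It gives the time, the measured TCP pose, the force, the opening and the grip force at its end, in the units of the state.
- robot.get_obs(): the state, without advancing time (a new reading comes with each control period).
- robot.snapshot(name): name is "side" or "top" or "wrist"; returns the picture (420x560x3 uint8, red, green, blue); there is no depth.
- robot.camera_params(name): a dict with "camera_matrix" (3x3 intrinsics, pixels), "distortion" ([k1, k2, p1, p2, k3] as OpenCV has them; the pictures are not rectified), "rvec" (rotation vector, rad) and "tvec" (3), from world to camera coordinates, as OpenCV has them; the wrist camera has in their place "tool_from_camera" (4x4, takes a point from camera to tool coordinates, whose origin is the TCP and whose axes are the flange's). Camera axes: x right, y down, z forward; pixel columns grow to the right and rows downward; lengths in m; the calibration is good to about 2 mm. A picture is of the moment at which its call begins: read the wrist's pose just before it. camera_params takes no time and is no camera call.
- robot.close_job(): hands the job in; it is judged then, once.
Trained networks look in the newest picture that a camera, given by its name, has taken for a name from the list of things; names that differ only in an ending like _2 or _b are one class to them, and where a whole thing is asked for, a point or a joint stands for the part that bears it (a point fixed in the world has none). Each returns a list of dicts, best first, with "conf" (0 to 1); they miss things now and then, are a little off and sometimes report something else, mostly with a low value. They report only what shows in the picture. A call takes as long as a camera call.
- robot.find_in(thing, camera): "extent" ([centre column, centre row, width, height] in pixels, round what is visible of it).
The state is a dict: "time": time; "joint_positions": joint angles; "qvel": joint speeds; "joint_torque": joint torques, N m; "tool_pos": TCP position; "ee_rot": TCP orientation; "wrist_force": force on the tool from outside, world axes, zero at the start; "wrist_torque": the same for the moment, N m; "width": finger opening in m; "finger_force": force on a finger pad.
Only numpy, scipy, OpenCV 4.12 (cv2) and the standard library are available. Lean on these libraries where they do the work, as an engineer would, in place of code of your own. Each camera call takes 0.05 s, during which the arm holds its last target. There are 200 camera calls.

TASK

Set up the optics jig for alignment: hook the sensor carrier over the rail near the rail's left end (left as seen from the robot), slide it along the rail to the pointer so that it hangs free, centred on the pointer, and let go of it. Then take the shutter flap at the jig's right end by its grip bar, swing it up to its balance point, where it stands straight up, without letting it fall over to the other side, and finish with the fingers still gripping the flap and holding it there. Keep the carrier upright throughout and leave the tape roll, power brick and mug alone.

Things in the scene. Friction and masses are not known exactly. Their poses are not given: they have to be found in the camera images.
- jig: Fixed aluminium jig (all sizes in mm); origin on the worktop under mid-rail, x away from the robot across the rail, y along the rail to the left. Base bar 50 wide, 10 high (110 wide under the flap). Rail free between posts 18 x 14, 140 high, centred at y -120 and +130. The flap swings between two upright cheeks, 92 high, at x -41 and +41, y -221 to -161.
- rail_mid (a point): Point on the axis of the rail (round steel bar, 12 diameter) above the jig's origin, 130 above the worktop; same axes as the jig.
- pointer_tip (a point): Tip of the pointer, which marks the carrier's place along the rail (it varies): a cone pointing at the robot, on a slim fixed post 166 high behind the rail (post 8 diameter, foot 24 square, 55 behind the rail's axis). The tip is 29 behind the rail's axis, 160 above the worktop; axes as the jig's.
- carrier: Loose sensor carrier, 0.15-0.31 kg, 155 high; origin under its foot, z up. From the side a C open to its +x: foot x -20..28, 50 wide, 10 high; plate x -20..-16 with a round lens; on top a bridge (x -20..16, z 99..105, 30 wide) with an inverted V beneath and a lip (x 12..16) down to z 80. To hook: +x over the rail, 20 or more above hung height, then down. Hung, its foot is 40 above the worktop.
- carrier_hook (a point): Where the rail's axis lies in the self-centring V when the carrier hangs: on the carrier's z axis, 90 above the foot's underside.
- carrier_grip (a point): Middle of the carrier's black grip tab: 132 above the foot's underside; the tab is 10 thick (x), 30 wide (y), from z 105 to 155. Grasp it from above across its 30 or its 10.
- flap (a joint): Angle of the shutter flap: 0 = straight up, its balance point; positive = leaning right (-y of the jig). It lies fallen to the right on its stop at 0.9; -0.6 is the stop on the other side. No spring: from 0 it falls either way. Hinge axis parallel to the jig's x.
- flap_grip (a point): Middle of the free part of the flap's grip bar: round, 10 diameter, parallel to the hinge, 88 from it, sticking out 60 from the flap towards the robot. 25 from the bar's free end, 36 from the plate (68 wide, 90 long, 5 thick, steel, 0.25 kg). Grip across it from above, fingers closing along the jig's y; the bar can turn between the fingers.
- flap_hinge (a point): Point on the hinge axis of the flap straight below flap_grip when the flap is upright: 70 above the worktop, at x = -70, y = -190 of the jig.
- tape: Bystander: black roll of tape lying flat, 72 diameter, 17 high; origin under its centre.
- brick: Bystander: black power brick, 115 x 50 x 32; origin under its centre.
- cup: Bystander: grey-white mug, 82 x 114 x 92; origin under its centre.

How it is judged:
On the way, in this order (a step that is already met when the one before it is completed fails the run):
1. the carrier is hooked over the rail, at least 50 mm left of the pointer (x of carrier_hook in the frame of rail_mid between -0.005 and 0.005 m and z of carrier_hook in the frame of rail_mid between -0.005 and 0.005 m and y of carrier_hook in the frame of pointer_tip above 0.05 m), for 0.2 s.
2. it slides along the rail towards the pointer (x of carrier_hook in the frame of rail_mid between -0.005 and 0.005 m and z of carrier_hook in the frame of rail_mid between -0.005 and 0.005 m and y of carrier_hook in the frame of pointer_tip between 0.015 and 0.045 m), for 0.02 s.
3. it hangs on the rail at the pointer, let go (x of carrier_hook in the frame of rail_mid between -0.005 and 0.005 m and z of carrier_hook in the frame of rail_mid between -0.005 and 0.005 m and y of carrier_hook in the frame of pointer_tip between -0.008 and 0.008 m and contact force between the fingers and carrier below 0.05 N), for 0.2 s.
At the end, for the whole second after the job is handed in: The carrier hangs at rest on the rail, hook on the rail's axis within 5 mm, centred on the pointer within 8 mm along the rail, not touched by the fingers; the flap stands within 0.07 rad of straight up, still, gripped by the fingers (more than 0.3 N) (all of step 3 and contact force between carrier and jig above 0.5 N and linear speed of carrier below 0.03 m/s and value of joint flap between -0.07 and 0.07 rad and velocity of joint flap between -0.1 and 0.1 rad/s and contact force between the fingers and flap above 0.3 N); the arm keeps its last pose, push and grip.
It fails at once if the flap falls over past its balance point to the other side (value of joint flap below -0.25 rad).
It fails at once if the carrier is tipped over (angle between carrier's own z axis and vertical above 0.5 rad).
It fails at once if the tape roll is disturbed (distance of tape from where it was at the start of the episode above 0.03 m).
It fails at once if the power brick is disturbed (distance of brick from where it was at the start of the episode above 0.03 m).
It fails at once if the mug is disturbed (distance of cup from where it was at the start of the episode above 0.03 m).
It also fails if it takes over 61 s, if anything falls off the work surface, if the arm or the gripper's body presses on something with over 40 N, if the wrist force passes 120 N, or if a joint passes its speed limit or range.

## Working session

There is one attempt and no reset: what is moved stays moved. The work goes in short steps, Python scripts to look and compute and a tool call to move; the robot and the scene stay as the last step left them, time stands still between calls to the robot, and variables do not carry over. Pictures are saved under pics/ and viewed, at most 10 in all, crops included, and the job is handed in when it is done.

Besides the shell and the picture viewer there is one more tool, called as name(argument=value, ...) on one line, values as JSON. servo_tool: Moves the arm, as the interface text tells. Scaled input: -1 to 1 covers 0.1 m each way for a shift and pi/2 rad each way for a turn. Its arguments: {"type":"object","properties":{"plan":{"type":"array","items":{"type":"array","items":{"type":"number"}}}},"required":["plan"]}

```bash
mkdir -p pics; ls
python3 - <<'E'
from bench import robot
import cv2, numpy as np
print({k:np.round(v,3) for k,v in robot.get_obs().items()})
for c in ["side","top"]:
    im=robot.snapshot(c); cv2.imwrite(f"pics/{c}0.png",im[:,:,::-1])
    p=robot.camera_params(c); print(c,{k:np.round(v,3).tolist() for k,v in p.items()})
    for t in ["jig","carrier","carrier_grip","flap","flap_grip","pointer_tip","tape","brick","cup"]:
        try: r=robot.find_in(t,c)
        except Exception as e: r=str(e)
        print(t,[(np.round(d["extent"],1).tolist(),round(d["conf"],2)) for d in r[:2]] if isinstance(r,list) else r)
E
```

```text
pics
{'time': np.float64(0.0), 'joint_positions': array([ 1.203,  0.088,  1.372, -0.   ,  1.684, -0.103]), 'qvel': array([ 0.001, -0.002,  0.001, -0.001, -0.001,  0.   ]), 'joint_torque': array([ 1.0000e-03, -3.4018e+01, -3.0243e+01,  7.2000e-02,  3.3000e-02,
       -0.0000e+00]), 'tool_pos': array([0.144, 0.53 , 0.221]), 'ee_rot': array([-3.139, -0.   ,  2.877]), 'wrist_force': array([-0.262,  0.172, -0.223]), 'wrist_torque': array([-0.027, -0.025,  0.034]), 'finger_force': np.float64(0.0), 'width': np.float64(0.094)}
side {'camera_matrix': [[503.52, 0.0, 279.005], [0.0, 503.52, 205.53], [0.0, 0.0, 1.0]], 'distortion': [-0.01, 0.0, 0.0, 0.0, 0.0], 'rvec': [1.857, -0.884, 0.526], 'tvec': [-0.222, 0.355, 0.649]}
jig [([332.2, 248.0, 181.9, 115.0], 0.66)]
carrier [([216.0, 243.0, 27.6, 74.4], 0.97), ([401.5, 247.4, 46.7, 37.6], 0.63)]
carrier_grip [([215.2, 241.1, 27.5, 75.5], 0.8)]
flap [([402.8, 247.9, 44.3, 38.7], 0.86)]
flap_grip [([400.8, 246.3, 48.6, 32.6], 0.87)]
pointer_tip []
tape [([300.5, 313.2, 44.0, 33.7], 0.56)]
brick [([359.8, 227.3, 46.7, 30.4], 0.68)]
cup [([208.4, 199.2, 39.5, 40.3], 0.97)]
top {'camera_matrix': [[396.472, 0.0, 275.355], [0.0, 396.472, 217.712], [0.0, 0.0, 1.0]], 'distortion': [0.02, 0.0, 0.0, 0.0, 0.0], 'rvec': [2.098, -2.163, 0.115], 'tvec': [0.246, 0.599, 1.073]}
jig [([336.4, 221.7, 162.3, 54.5], 0.73)]
carrier [([268.4, 279.9, 21.9, 21.5], 0.69)]
carrier_grip [([268.4, 280.5, 24.3, 18.7], 0.75), ([337.4, 224.1, 157.8, 58.2], 0.75)]
flap [([394.6, 217.8, 48.9, 45.3], 0.6)]
flap_grip [([391.2, 219.9, 46.3, 53.7], 0.77)]
pointer_tip [([326.9, 206.2, 10.8, 18.3], 0.69)]
tape [([353.8, 284.6, 23.2, 22.2], 0.64)]
brick [([321.3, 160.9, 25.0, 43.2], 0.76)]
cup [([193.4, 223.5, 44.0, 32.6], 0.78), ([325.3, 207.2, 6.6, 16.8], 0.52)]
```

Run:
```python
import cv2
for c,(x0,x1,y0,y1) in dict(side=(160,460,170,345),top=(170,440,140,310)).items():
    im=cv2.imread(f"pics/{c}0.png")[y0:y1,x0:x1]
    f=800/(x1-x0); f=min(f,590/(y1-y0)); print(c,f)
    cv2.imwrite(f"pics/{c}0c.png",cv2.resize(im,None,fx=f,fy=f,interpolation=cv2.INTER_CUBIC))
```

```text
side 2.6666666666666665
top 2.962962962962963
```

View pics/side0c.png

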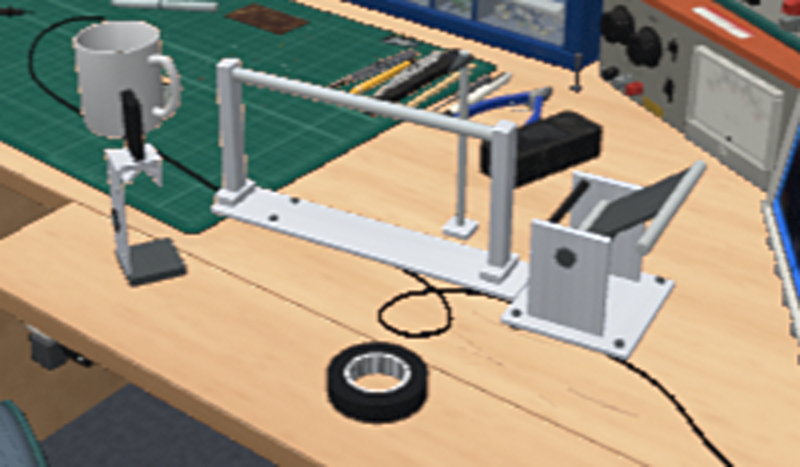

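View pics/top0c.png

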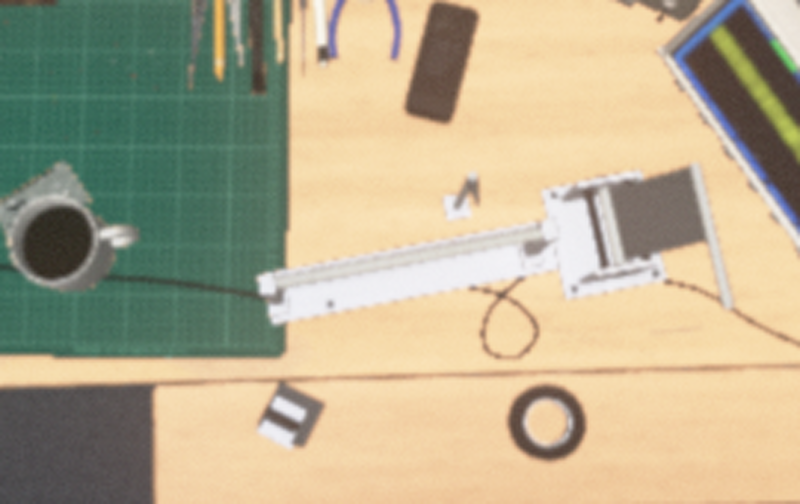

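The side crop shows the left and right post tops at (230,65) and (503,128). The pointer post runs from foot (460,229) to top (463,57), and the flap bar ends are at (645,245) and (703,165). The top crop shows the carrier's foot corners at (283,382), (323,403) and (295,447), so it opens to the lower right. The jig is yawed about +10°. Next I'll fit the poses.

```bash
cat > h.py <<'E'
from bench import robot
import cv2, numpy as np
from scipy.optimize import least_squares
from scipy.spatial.transform import Rotation as R
def proj(P,c,obs=None):
    p=robot.camera_params(c); P=np.atleast_2d(np.array(P,float))
    if c=="wrist":
        T=np.eye(4); T[:3,:3]=R.from_euler("xyz",obs["ee_rot"]).as_matrix(); T[:3,3]=obs["tool_pos"]
        M=np.linalg.inv(T@np.array(p["tool_from_camera"])); rv=cv2.Rodrigues(M[:3,:3])[0]; tv=M[:3,3]
    else: rv,tv=np.array(p["rvec"],float),np.array(p["tvec"],float)
    return cv2.projectPoints(P,rv,tv,np.array(p["camera_matrix"]),np.array(p["distortion"]))[0][:,0]
def w(pose,P):
    x,y,a=pose; P=np.atleast_2d(np.array(P,float))/1000; c,s=np.cos(a),np.sin(a)
    return np.c_[x+c*P[:,0]-s*P[:,1],y+s*P[:,0]+c*P[:,1],P[:,2]]
def move(dp_world,turn,obs):  # world shift -> tool axes, normalised
    M=R.from_euler("xyz",obs["ee_rot"]).as_matrix(); return M.T@np.array(dp_world)/0.1
E
python3 - <<'E'
from h import *
S=lambda u,v:(160+u/2.66667,170+v/2.66667); T=lambda u,v:(170+u/2.963,140+v/2.963)
# jig+pointer y
by,bz=-190-88*np.sin(.9),70+88*np.cos(.9)
def k(p): return [("side",(0,130,140),S(230,65)),("side",(0,-120,140),S(503,128)),("side",(55,p,166),S(463,57)),("side",(55,p,0),S(460,229)),
 ("side",(-94,by,bz),S(645,243)),("side",(34,by,bz),S(700,167)),("top",(-94,by,bz),T(728,303)),("top",(34,by,bz),T(697,168)),
 ("top",(55,p,0),T(457,207)),("top",(55,p,166),T(475,180)),("top",(0,123,130),T(285,277)),("top",(0,-113,130),T(543,232))]
def res(q): 
    return np.concatenate([proj(w(q[:3],P),c)[0]-np.array(m) for c,P,m in k(q[3]*1000)])
s=least_squares(res,[.5,0,.17,-.04],loss="soft_l1"); print("jig",s.x.round(4)); print(s.fun.reshape(-1,2).round(1).tolist())
kc=[("top",(-20,-25,10),T(283,382)) if 0 else ("top",(28,25,10),T(323,403)),("top",(28,-25,10),T(295,447)),("top",(0,0,155),T(284,419)),
 ("side",(0,0,155),S(128,92)),("side",(-20,-25,0),S(133,284)),("side",(28,-25,0),S(186,272))]
kc2=[(c,P,m) for c,P,m in kc]
for name,K in [("A",kc2)]:
  for flip in (1,-1):
    def rc(q): return np.concatenate([proj(w(q,(P[0],flip*P[1],P[2])),c)[0]-np.array(m) for c,P,m in (K if True else 0)])
    for a0 in (-2.1,1,-.5,2.6):
        s=least_squares(rc,[.35,.2,a0],loss="soft_l1"); print(flip,s.cost.round(1),s.x.round(3),s.fun.reshape(-1,2).round(1).tolist())
for t,c in [("tape",T(547,422)),("brick",T(442,62)),("cup",T(55,240))]: pass
E
```

```text
jig [ 0.5684  0.1339  0.1573 -0.0592]
[[-0.8, -1.6], [0.7, -1.2], [0.1, -2.1], [-0.4, 1.0], [-0.7, 2.4], [0.5, -0.3], [1.4, 1.2], [0.3, -1.3], [0.3, -0.2], [-0.2, -1.7], [-2.0, 1.7], [0.3, -0.1]]
1 47.6 [ 0.436  0.256 -2.097] [[1.4, -0.5], [2.5, 0.3], [-1.4, -2.2], [1.9, 0.2], [-7.3, -10.0], [-22.3, 5.9]]
1 47.8 [ 0.431  0.254 -0.582] [[-12.8, -8.5], [11.4, -14.1], [-0.6, 0.0], [0.6, 1.4], [-2.5, 1.5], [-0.2, 2.0]]Traceback (most recent call last):
  File "<stdin>", line 18, in <module>
    return func(*args, **kwargs)
    result = trf(vector_fun.fun, vector_fun.jac, x0, f0, J0, lb, ub, ftol, xtol,
                 gtol, max_nfev, x_scale, loss_function, tr_solver,
                 tr_options.copy(), verbose, callback=callback_wrapped)
    return trf_no_bounds(
        fun, jac, x0, f0, J0, ftol, xtol, gtol, max_nfev, x_scale,
        loss_function, tr_solver, tr_options, verbose, callback=callback)
    f_new = fun(x_new)
    self._update_fun()
    ~~~~~~~~~~~~~~~~^^
    self.f = self.fun_wrapped(xp_copy(self.x))
             ~~~~~~~~~~~~~~~~^^^^^^^^^^^^^^^^^
    return np.atleast_1d(self.fun(x))
                         ~~~~~~~~^^^
    return self.f(x, *self.args, **self.kwargs)
           ~~~~~~^^^^^^^^^^^^^^^^^^^^^^^^^^^^^^
  File "<stdin>", line 16, in rc
  File "h.py", line 6, in proj
    p=robot.camera_params(c); P=np.atleast_2d(np.array(P,float))
ValueError: time passes only in moves, steps and waits
```

The optimiser prefers yaw ≈ -0.58. That matches the tab strip in the top crop, which runs right and down, and means I mislabelled the foot corners. I'll refit with the right labels, caching the calibration, and take a wrist look from above.

```bash
sed -i 's/^def proj/import functools\ncp=functools.cache(robot.camera_params)\ndef proj/; s/p=robot.camera_params(c)/p=cp(c)/' h.py
python3 - <<'E'
from h import *
S=lambda u,v:(160+u/2.66667,170+v/2.66667); T=lambda u,v:(170+u/2.963,140+v/2.963)
kc=[("top",(28,25,10),T(283,382)),("top",(28,-25,10),T(323,403)),("top",(-20,-25,10),T(295,447)),("top",(0,0,155),T(284,419)),
 ("side",(0,0,155),S(128,92)),("side",(-20,-25,0),S(133,284)),("side",(28,-25,0),S(186,272))]
def rc(q): return np.concatenate([proj(w(q,P),c)[0]-np.array(m) for c,P,m in kc])
s=least_squares(rc,[.43,.25,-.58],loss="soft_l1"); print(s.cost,s.x.round(4),s.fun.reshape(-1,2).round(1).tolist())
o=robot.get_obs(); print(o["tool_pos"],o["ee_rot"]); t=s.x
print("to carrier, z0.27", move([t[0]-o["tool_pos"][0],t[1]-o["tool_pos"][1],.27-o["tool_pos"][2]],0,o).round(3), "yaw turn(tool z)",-(t[2]+np.pi-o["ee_rot"][2])/(np.pi/2))
J=[.5684,.1339,.1573]
for n,P in dict(rail=(0,0,130),ptr=(29,-59.2,160),bar=(-70,-190-88*np.sin(.9),125),top=(-70,-190,158),lend=(0,85,130)).items(): print(n,w(J,P).round(4))
E
```

```text
6.6094855248581075 [ 0.4322  0.2565 -0.5299] [[-0.9, -1.7], [0.9, -0.3], [2.2, -0.2], [-1.6, -0.5], [0.2, 0.8], [-2.2, 0.9], [-0.2, 0.8]]
[0.14396092 0.53085404 0.22252457] [3.14146244e+00 1.97658179e-05 2.87678908e+00]
to carrier, z0.27 [-3.5   -1.894 -0.475] yaw turn(tool z) 0.16876553682834666
rail [[0.5684 0.1339 0.13  ]]
ptr [[0.6063 0.08   0.16  ]]
bar [[ 0.5398 -0.1328  0.125 ]]
top [[ 0.529  -0.0647  0.158 ]]
lend [[0.5551 0.2179 0.13  ]]
```

servo_tool(plan=[[-0.3,-0.15,-0.1,0,0,0.04,94],[-0.6,-0.3,-0.2,0,0,0.08,94],[-0.95,-0.5,-0.4,0,0,0.12,94]])

```text
time: 1.25
tool_pos: [0.2202, 0.4587, 0.2591]
ee_rot: [-3.137, -0.001, 2.688]
wrist_force: [0.4, -0.3, 0.1]
width: 0.0939
finger_force: 0.0
```

servo_tool(plan=[[-0.4,-0.2,0,0,0,0.02,94],[-0.7,-0.4,0,0,0,0.04,94],[-1,-0.6,0,0,0,0.05,94]])

```text
time: 1.5
tool_pos: [0.2852, 0.3605, 0.2616]
ee_rot: [3.14, 0.001, 2.608]
wrist_force: [-0.1, -0.0, -0.1]
width: 0.094
finger_force: 0.0
```

servo_tool(plan=[[-0.4,-0.2,0,0,0,0,94],[-0.7,-0.4,0,0,0,0,94],[-0.9,-0.8,0,0,0,0,94],[-0.9,-0.8,0,0,0,0,94],[-0.9,-0.8,0,0,0,0,94]])

```text
time: 1.92
tool_pos: [0.3214, 0.246, 0.2615]
ee_rot: [3.14, 0.001, 2.606]
wrist_force: [-0.0, -0.2, 0.6]
width: 0.094
finger_force: 0.0
```

Run:
```python
from h import *
o=robot.get_obs(); print(o["time"],o["tool_pos"].round(4),o["ee_rot"].round(4))
im=robot.snapshot("wrist"); cv2.imwrite("pics/w1.png",im[:,:,::-1])
print(np.round(cp("wrist")["tool_from_camera"],3).tolist())
for t in ["carrier","carrier_grip"]: print(t,[(np.round(d["extent"],1).tolist(),round(d["conf"],2)) for d in robot.find_in(t,"wrist")[:2]])
c=[.4322,.2565,-.53]
print(proj(w(c,[(0,15,155),(0,-15,155),(28,25,10),(28,-25,10),(-20,15,105),(-20,-15,105)]),"wrist",o).round(1).tolist())
```

```text
1.9167 [0.3214 0.246  0.2615] [3.1401e+00 6.0000e-04 2.6056e+00]
[[-0.0, -0.958, -0.287, 0.083], [1.0, 0.0, -0.001, -0.001], [0.001, -0.287, 0.958, -0.162], [0.0, 0.0, 0.0, 1.0]]
carrier [([342.9, 262.4, 60.9, 81.7], 0.76)]
carrier_grip [([342.2, 263.1, 59.8, 80.6], 0.77)]
[[373.5, 300.7], [340.6, 300.8], [352.1, 258.2], [315.1, 258.4], [362.5, 256.7], [333.7, 256.9]]
```

View pics/w1.png

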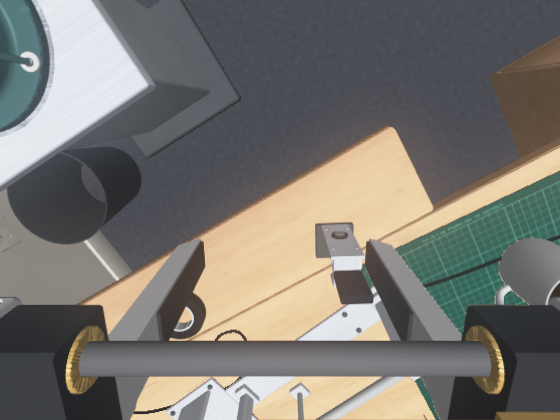

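The wrist view shows the lens plate at (340,235), with the tab's black top edge at about (337–372, 302). Both agree with the fitted pose to within 3 mm, so I'll grasp.

servo_tool(plan=[[-0.3,0.22,0,0,0,0,94],[-0.6,0.44,0,0,0,0,94],[-0.9,0.65,0.05,0,0,0,94],[-0.9,0.65,0.25,0,0,0,94],[-0.9,0.65,0.25,0,0,0,94]])

```text
time: 2.48
tool_pos: [0.4311, 0.2589, 0.2308]
ee_rot: [-3.134, -0.006, 2.611]
wrist_force: [-1.1, 0.7, -0.9]
width: 0.0935
finger_force: 0.0
```

servo_tool(plan=[[0,0,0.3,0,0,0,94],[0,0,0.6,0,0,0,94],[0,0,0.8,0,0,0,94],[0,0,1,0,0,0,94],[0,0,1,0,0,0,60]])

```text
time: 2.9
tool_pos: [0.428, 0.2581, 0.1319]
ee_rot: [-3.135, -0.005, 2.612]
wrist_force: [-0.2, -1.3, -1.1]
width: 0.09
finger_force: 0.0
```

Run:
```python
from h import *
o=robot.get_obs(); print(o["time"],o["tool_pos"].round(4),o["ee_rot"].round(4),o["width"])
im=robot.snapshot("wrist"); cv2.imwrite("pics/w2.png",im[:,:,::-1])
c=[.4322,.2565,-.53]
print(proj(w(c,[(-5,15,155),(-5,-15,155),(5,15,155),(5,-15,155),(-20,25,10),(-20,-25,10),(-20,15,105),(-20,-15,105)]),"wrist",o).round(1).tolist())
```

```text
2.9 [0.428  0.2581 0.1319] [-3.1347 -0.0053  2.6124] 0.08996872352746063
[[319.6, 287.6], [255.5, 287.3], [319.0, 306.4], [256.0, 306.0], [316.2, 185.3], [258.7, 185.2], [312.6, 221.7], [262.5, 221.5]]
```

View pics/w2.png

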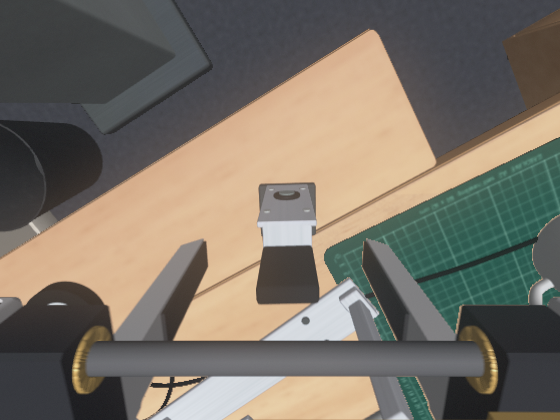

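The tab's top face is at columns 256–319, rows 289–303, centred between the fingers. A 3.5 mm shift centres it on the pads, then I close.

servo_tool(plan=[[-0.035,0,-0.04,0,0,0,60],[-0.035,0,-0.04,0,0,0,20],[-0.035,0,-0.04,0,0,0,10],[-0.035,0,-0.04,0,0,0,10],[-0.035,0,-0.04,0,0,0,10],[-0.035,0,-0.04,0,0,0,10],[-0.035,0,-0.04,0,0,0,10],[-0.035,0,-0.04,0,0,0,10]])

```text
time: 3.62
tool_pos: [0.4346, 0.2561, 0.14]
ee_rot: [3.142, -0.0, 2.61]
wrist_force: [0.1, -0.1, -0.4]
width: 0.0333
finger_force: 0.0
```

servo_tool(plan=[[0,0,-0.1,0,0,0,10],[0,0,-0.3,0,0,0,10],[0,0,-0.6,0,0,0,10],[0,0,-0.9,0,0,0,10],[0,0,-1,0,0,0,10],[0,0,-1,0,0,0,10]])

```text
time: 4.12
tool_pos: [0.4361, 0.2567, 0.2437]
ee_rot: [3.136, 0.004, 2.61]
wrist_force: [0.3, 0.6, -2.5]
width: 0.03
finger_force: 30.0
```

servo_tool(plan=[[-0.1,-0.07,0,0,0,-0.05,10],[-0.25,-0.17,0,0,0,-0.12,10],[-0.42,-0.29,0,0,0,-0.19,10],[-0.6,-0.42,0,0,0,-0.26,10],[-0.75,-0.53,0,0,0,-0.33,10],[-0.88,-0.61,0,0,0,-0.39,10],[-0.95,-0.66,0,0,0,-0.44,10],[-0.95,-0.66,0,0,0,-0.44,10],[-0.95,-0.66,0,0,0,-0.44,10],[-0.95,-0.66,0,0,0,-0.44,10]])

```text
time: 4.95
tool_pos: [0.4823, 0.1514, 0.2386]
ee_rot: [3.141, -0.003, -2.984]
wrist_force: [-0.6, -0.1, -3.6]
width: 0.0297
finger_force: 30.0
```

Run:
```python
from h import *
o=robot.get_obs(); print(o["time"],o["tool_pos"].round(4),o["ee_rot"].round(4),o["width"],o["wrist_force"].round(1))
im=robot.snapshot("wrist"); cv2.imwrite("pics/w3.png",im[:,:,::-1])
J=[.5684,.1339,.1573]
for P in [(0,123,130),(0,-113,130),(55,-59,166),(29,-59,160),(0,130,140),(0,-120,140)]: print(P,proj(w(J,P),"wrist",o).round(1).tolist())
M=R.from_euler("xyz",o["ee_rot"]).as_matrix()
for z in (5,10,15,20): print(z,[proj(o["tool_pos"]+M@np.array([a/1000,b/1000,-z/1000]),"wrist",o).round(1).tolist()[0] for a,b in((5,15),(-5,15),(-5,-15))])
for t in ["pointer_tip"]: print(t,[(np.round(d["extent"],1).tolist(),round(d["conf"],2)) for d in robot.find_in(t,"wrist")[:2]])
```

```text
4.95 [0.4823 0.1514 0.2386] [ 3.1410e+00 -2.6000e-03 -2.9836e+00] 0.029689996238677414 [-0.6 -0.1 -3.6]
(0, 123, 130) [[386.6, 293.6]]
(0, -113, 130) [[128.2, 293.4]]
(55, -59, 166) [[180.9, 372.9]]
(29, -59, 160) [[180.4, 342.5]]
(0, 130, 140) [[397.8, 299.7]]
(0, -120, 140) [[115.2, 299.6]]
5 [[315.7, 262.9], [315.2, 280.2], [258.0, 280.2]]
10 [[316.6, 267.4], [316.1, 285.2], [257.3, 285.1]]
15 [[317.5, 272.3], [317.0, 290.4], [256.5, 290.4]]
20 [[318.5, 277.3], [317.9, 296.0], [255.6, 295.9]]
pointer_tip [([218.1, 286.9, 15.6, 30.4], 0.73)]
```

View pics/w3.png

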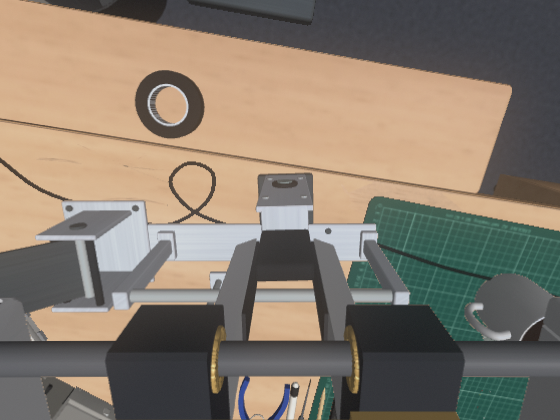

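The rail lies at row ≈295, columns 132–385, with the right post top at (122,299) and the left at (400,297). The tab's top edge is at row 280, so it's gripped about 5 mm below its top. I'll enlarge this view to refine the rail position and yaw.

Run:
```python
import cv2
im=cv2.imread("pics/w3.png")[215:315,100:420]
cv2.imwrite("pics/w3c.png",cv2.resize(im,None,fx=2.5,fy=2.5,interpolation=cv2.INTER_CUBIC))
```

```text
(no output)
```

View pics/w3c.png

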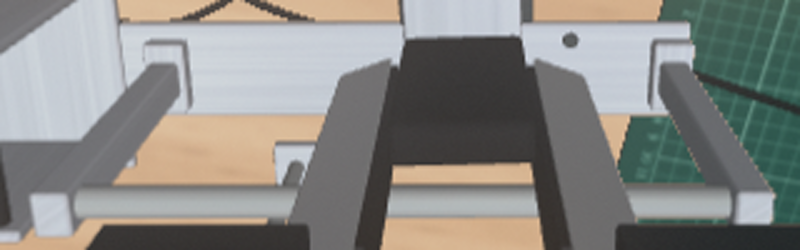

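servo_tool(plan=[[-0.2,0.01,0,0,0,0,10],[-0.45,0.02,0,0,0,0,10],[-0.7,0.03,0,0,0,0,10],[-0.84,0.03,0.05,0,0,0,10],[-0.84,0.03,0.15,0,0,0,10],[-0.84,0.03,0.15,0,0,0,10],[-0.84,0.03,0.15,0,0,0,10]])

```text
time: 5.63
tool_pos: [0.564, 0.1676, 0.2235]
ee_rot: [3.142, -0.004, -2.982]
wrist_force: [-0.6, -0.0, -1.4]
width: 0.0297
finger_force: 30.0
```

Run:
```python
from h import *
o=robot.get_obs(); print(o["time"],o["tool_pos"].round(4),o["ee_rot"].round(4),o["width"],o["wrist_force"].round(1))
im=robot.snapshot("side"); 
J=[.5697,.1382,.1573]
c=im[170:320,200:420]; cv2.imwrite("pics/s4.png",cv2.resize(c[:,:,::-1],None,fx=3.6,fy=3.6,interpolation=cv2.INTER_CUBIC))
x,y,z=o["tool_pos"]; C=[x,y,.1573]
f=lambda p: (((p-[200,170])*3.6).round(0)).tolist()
print("lip",f(proj(w(C,[(16,-15,(z-.150+.08)*1000),(16,-15,(z-.150+.105)*1000),(28,-25,(z-.15)*1000)]),"side")))
print("rail",f(proj(w(J,[(0,0,130),(0,-113,130),(0,123,130),(0,30,136)]),"side")))
print("jig rel TCP", (np.array([[np.cos(J[2]),np.sin(J[2])],[-np.sin(J[2]),np.cos(J[2])]])@(o["tool_pos"][:2]-J[:2])).round(4))
for p in (-70,-65,-60,-55):print(p,"side tip,post",f(proj(w(J,[(29,p,160),(55,p,166),(55,p,100)]),"side")))
print([(f(np.array(d["extent"][:2])),d["extent"],d["conf"]) for d in robot.find_in("pointer_tip","side")[:2]])
```

```text
5.6333 [0.564  0.1676 0.2235] [ 3.1416 -0.0038 -2.9818] 0.0296627004566438 [-0.6 -0.  -1.4]
lip [[333.0, 87.0], [333.0, 48.0], [359.0, 202.0]]
rail [[344.0, 137.0], [520.0, 179.0], [170.0, 97.0], [299.0, 118.0]]
jig rel TCP [-0.0011  0.0299]
-70 side tip,post [[474.0, 96.0], [494.0, 70.0], [491.0, 171.0]]
-65 side tip,post [[466.0, 94.0], [486.0, 69.0], [483.0, 169.0]]
-60 side tip,post [[458.0, 93.0], [478.0, 67.0], [476.0, 167.0]]
-55 side tip,post [[451.0, 91.0], [470.0, 65.0], [468.0, 166.0]]
[([476.0, 199.0], [332.1, 225.2, 10.4, 69.9], 0.84)]
```

View pics/s4.png

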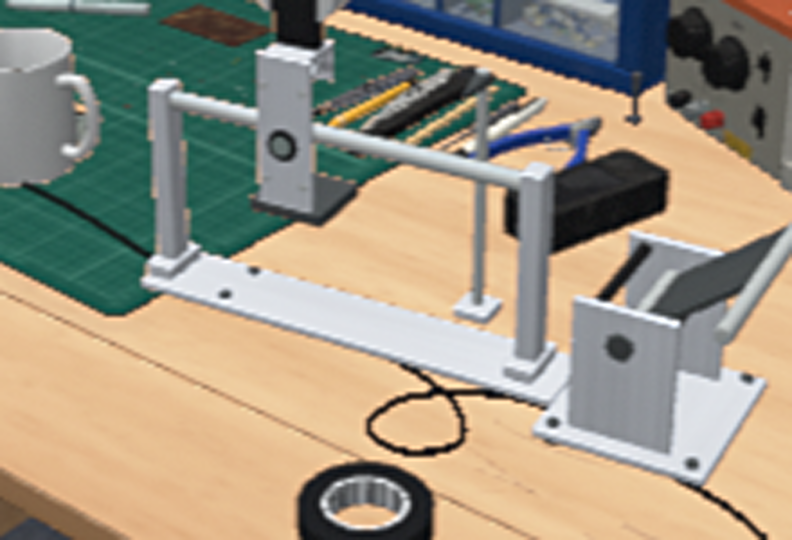

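The side view shows the plate in front of the rail with its lip over and behind it at about (325,75). The pointer post stands at column ≈480, so p ≈ -63 mm. Lowering onto the rail now.

servo_tool(plan=[[-0.01,0,0.1,0,0,0,10],[-0.01,0,0.18,0,0,0,10],[-0.01,0,0.24,0,0,0,10],[-0.01,0,0.28,0,0,0,10],[-0.01,0,0.3,0,0,0,10],[-0.01,0,0.32,0,0,0,10],[-0.01,0,0.32,0,0,0,10]])

```text
time: 6.32
tool_pos: [0.5663, 0.1675, 0.1925]
ee_rot: [3.142, -0.001, -2.982]
wrist_force: [-0.5, 0.3, -2.4]
width: 0.0299
finger_force: 30.0
```

servo_tool(plan=[[0,0,0.02,0,0,0,10],[0,0,0.03,0,0,0,10],[0,0,0.03,0,0,0,10]])

```text
time: 6.57
tool_pos: [0.5665, 0.1675, 0.19]
ee_rot: [3.142, 0.0, -2.982]
wrist_force: [0.2, 0.2, -2.7]
width: 0.0296
finger_force: 30.0
```

servo_tool(plan=[[0,0,0.02,0,0,0,10],[0,0,0.03,0,0,0,10],[0,0,0.03,0,0,0,10]])

```text
time: 6.82
tool_pos: [0.5663, 0.1675, 0.1867]
ee_rot: [3.142, -0.0, -2.982]
wrist_force: [0.4, -0.4, -1.6]
width: 0.0299
finger_force: 30.0
```

servo_tool(plan=[[0,0,0.02,0,0,0,10],[0,0,0.02,0,0,0,10],[0,0,0.02,0,0,0,10]])

```text
time: 7.07
tool_pos: [0.5664, 0.1675, 0.1848]
ee_rot: [3.142, -0.0, -2.982]
wrist_force: [-0.4, -1.1, -1.8]
width: 0.0295
finger_force: 30.0
```

servo_tool(plan=[[0,0,0.02,0,0,0,10],[0,0,0.02,0,0,0,10],[0,0,0.02,0,0,0,10]])

```text
time: 7.32
tool_pos: [0.567, 0.1676, 0.1833]
ee_rot: [3.141, 0.002, -2.982]
wrist_force: [2.7, -0.1, -2.5]
width: 0.0298
finger_force: 30.0
```

servo_tool(plan=[[-0.015,0,0,0,0,0,10],[-0.015,0,0.01,0,0,0,10],[-0.015,0,0.01,0,0,0,10],[-0.015,0,0.01,0,0,0,10]])

```text
time: 7.65
tool_pos: [0.5681, 0.1677, 0.1823]
ee_rot: [3.142, 0.001, -2.982]
wrist_force: [0.6, 0.3, 0.2]
width: 0.0297
finger_force: 30.0
```

servo_tool(plan=[[0,0,0.02,0,0,0,10],[0,0,0.02,0,0,0,10],[0,0,0.02,0,0,0,10]])

```text
time: 7.9
tool_pos: [0.5682, 0.1677, 0.1822]
ee_rot: [-3.142, 0.002, -2.982]
wrist_force: [-1.5, -0.6, 5.3]
width: 0.0298
finger_force: 30.0
```

Seated: z has stopped and 5 N of upward push shows. Sliding along the rail.

servo_tool(plan=[[0,-0.03,-0.01,0,0,0,10],[0,-0.1,-0.01,0,0,0,10],[0,-0.2,-0.01,0,0,0,10],[0,-0.3,-0.01,0,0,0,10],[0,-0.4,-0.01,0,0,0,10],[0,-0.5,-0.01,0,0,0,10],[0,-0.6,-0.01,0,0,0,10],[0,-0.65,-0.01,0,0,0,10],[0,-0.65,-0.01,0,0,0,10]])

```text
time: 8.65
tool_pos: [0.5785, 0.1036, 0.1822]
ee_rot: [3.14, 0.001, -2.983]
wrist_force: [-1.3, 2.8, 5.0]
width: 0.03
finger_force: 30.0
```

Run:
```python
from h import *
o=robot.get_obs(); print(o["time"],o["tool_pos"].round(4),o["ee_rot"].round(4),o["width"],o["wrist_force"].round(1))
a=robot.snapshot("side")[175:305,250:400]; b=robot.snapshot("top")[180:250,270:420]
A=cv2.resize(a,(450,390),interpolation=cv2.INTER_CUBIC); cv2.imwrite("pics/s5.png",A[:,:,::-1])
c=robot.snapshot("wrist"); cv2.imwrite("pics/w5.png",c[:,:,::-1])
B=cv2.resize(b,(450,210),interpolation=cv2.INTER_CUBIC)
C=cv2.resize(c[170:370,180:380],(350,350),interpolation=cv2.INTER_CUBIC)
m=np.zeros((600,800,3),np.uint8); m[:390,:450]=A; m[390:,:450]=B; m[:350,450:]=C; cv2.imwrite("pics/m5.png",m[:,:,::-1])
J=[.5697,.1382,.1573]; 
print("TCP in jig",(np.array([[np.cos(J[2]),np.sin(J[2])],[-np.sin(J[2]),np.cos(J[2])]])@(o["tool_pos"][:2]-J[:2])).round(4))
for p in (-70,-60):
    P=w(J,[(29,p,160),(55,p,166),(55,p,60),(43,p-12,2),(43,p+12,2)])
    print(p,"side",((proj(P,"side")-[250,175])*3).round(0).tolist(),"top",((proj(P,"top")-[270,180])*3+[0,390]).round(0).tolist())
    print("wrist",((proj(P,"wrist",o)-[180,170])*1.75+[450,0]).round(0).tolist())
```

```text
8.65 [0.5785 0.1036 0.1822] [ 3.1396e+00  1.4000e-03 -2.9828e+00] 0.029986461574917852 [-1.3  2.8  5. ]
TCP in jig [ 0.0032 -0.0355]
-70 side [[245.0, 65.0], [261.0, 44.0], [258.0, 176.0], [264.0, 256.0], [234.0, 248.0]] top [[193.0, 474.0], [188.0, 443.0], [176.0, 465.0], [185.0, 485.0], [161.0, 490.0]]
wrist [[538.0, 206.0], [539.0, 280.0], [570.0, 150.0], [559.0, 92.0], [598.0, 92.0]]
-60 side [[232.0, 62.0], [248.0, 41.0], [245.0, 173.0], [251.0, 253.0], [222.0, 244.0]] top [[182.0, 477.0], [176.0, 446.0], [165.0, 467.0], [175.0, 487.0], [150.0, 492.0]]
wrist [[567.0, 206.0], [567.0, 280.0], [588.0, 150.0], [575.0, 92.0], [614.0, 92.0]]
```

View pics/m5.png

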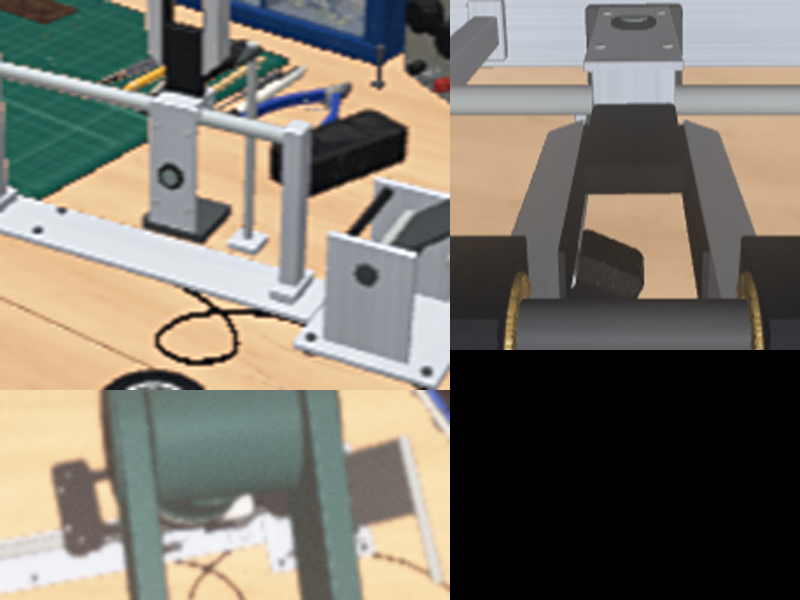

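Run:
```python
from h import *
o=robot.get_obs(); x,y,z=o["tool_pos"]; a=o["ee_rot"][2]+np.pi
f=lambda P:((proj(P,"side")-[250,175])*3).round(1).tolist()
print("pred foot fr-left/right bottom, right-back; tab",f(w([x,y,a],[(-20,25,40),(-20,-25,40),(28,-25,40),(-5,0,195)])))
J0=[.5684,.1339,.1573];J1=[.5697,.1382,.1573]
for J in (J0,J1): print("posttop R",f(w(J,[(-7,-113,140),(-7,-127,140),(-9,-111,140),(0,-120,140)])),"base",f(w(J,[(0,-113,130)])))
S=cv2.imread("pics/m5.png")[:390,:450]
cv2.imwrite("pics/m5c.png",cv2.resize(S[80:270,130:330],(800,760),interpolation=cv2.INTER_CUBIC)[:600])
```

```text
pred foot fr-left/right bottom, right-back; tab [[138.8, 224.1], [201.0, 241.4], [231.0, 211.3], [179.9, 24.5]]
posttop R [[284.1, 127.4], [303.7, 132.0], [280.0, 128.0], [298.2, 125.4]] base [[287.9, 136.6]]
posttop R [[279.7, 124.9], [299.2, 129.4], [275.7, 125.5], [293.7, 123.0]] base [[283.6, 134.1]]
```

View pics/m5c.png

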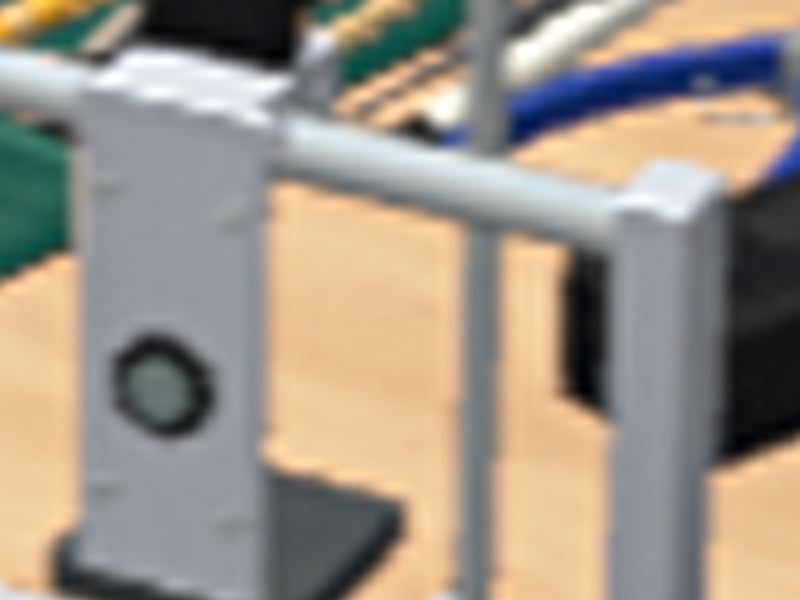

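The enlarged side view matches the tool-based carrier pose: foot corner at panel (230,208). It puts the pointer post at panel column 249, so 27 mm remain. Sliding that.

servo_tool(plan=[[0,-0.05,0,0,0,0,10],[0,-0.12,0,0,0,0,10],[0,-0.19,0,0,0,0,10],[0,-0.25,0,0,0,0,10],[0,-0.27,0,0,0,0,10],[0,-0.27,0,0,0,0,10],[0,-0.27,0,0,0,0,10]])

```text
time: 9.38
tool_pos: [0.5825, 0.0781, 0.1822]
ee_rot: [3.139, 0.001, -2.982]
wrist_force: [-1.5, 4.4, 4.6]
width: 0.0299
finger_force: 30.0
```

Run:
```python
from h import *
o=robot.get_obs(); print(o["time"],o["tool_pos"].round(4),o["ee_rot"].round(4),o["width"],o["wrist_force"].round(1))
c=robot.snapshot("wrist")[150:360,160:400]
a=robot.snapshot("side")[185:275,290:390]
m=np.zeros((590,800,3),np.uint8); m[:350,:400]=cv2.resize(c,(400,350),interpolation=cv2.INTER_CUBIC); m[:360,400:]=cv2.resize(a,(400,360),interpolation=cv2.INTER_CUBIC)
cv2.imwrite("pics/m6.png",m[:360,:,::-1])
J=[.5697,.1382,.1573]; x,y,z=o["tool_pos"]; C=[x,y,o["ee_rot"][2]+np.pi]
P=w(C,[(29,0,160),(55,0,166),(55,0,60),(55,0,2)])
print("expected if centred: wrist",((proj(P,"wrist",o)-[160,150])*1.667).round(0).tolist(),"side",((proj(P,"side")-[290,185])*4+[400,0]).round(0).tolist())
P=w(C,[(29,8,160),(55,8,166),(55,8,60),(55,8,2)])
print("+8: wrist",((proj(P,"wrist",o)-[160,150])*1.667).round(0).tolist(),"side",((proj(P,"side")-[290,185])*4+[400,0]).round(0).tolist())
```

```text
9.3833 [0.5825 0.0781 0.1822] [ 3.1386e+00  1.5000e-03 -2.9816e+00] 0.029858942309112714 [-1.5  4.4  4.6]
expected if centred: wrist [[210.0, 238.0], [210.0, 307.0], [209.0, 182.0], [209.0, 142.0]] side [[554.0, 41.0], [576.0, 13.0], [571.0, 189.0], [569.0, 279.0]]
+8: wrist [[232.0, 238.0], [232.0, 307.0], [223.0, 182.0], [221.0, 142.0]] side [[540.0, 38.0], [562.0, 10.0], [558.0, 186.0], [556.0, 276.0]]
```

View pics/m6.png

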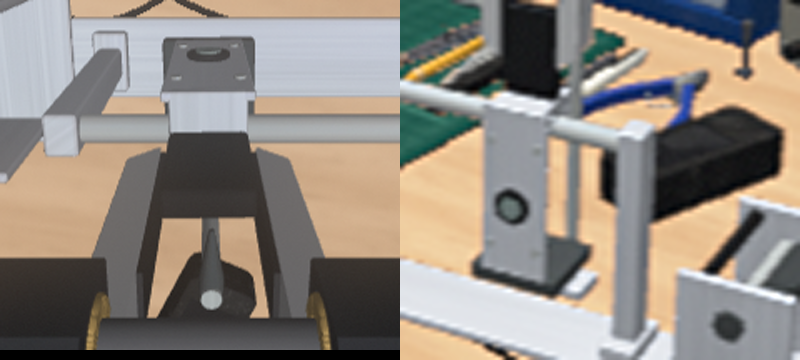

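The wrist view shows the pointer cone and post at column 211 (210 expected if centred), with the post top at (211,300). It's centred within about 1 mm, so I'll ease off and release.

servo_tool(plan=[[0,0,-0.01,0,0,0,10],[0,0.01,-0.02,0,0,0,40],[0,0.01,-0.02,0,0,0,50],[0,0.01,-0.02,0,0,0,60],[0,0.01,-0.02,0,0,0,60],[0,0.01,-0.02,0,0,0,60],[0,0.01,-0.02,0,0,0,60],[0,0.01,-0.02,0,0,0,60]])

```text
time: 10.15
tool_pos: [0.5824, 0.0777, 0.1828]
ee_rot: [-3.142, -0.0, -2.982]
wrist_force: [-1.3, -0.2, -0.1]
width: 0.0602
finger_force: 0.0
```

servo_tool(plan=[[0,0,-0.2,0,0,0,60],[0,0,-0.4,0,0,0,60],[0,0,-0.65,0,0,0,60],[0,0,-0.9,0,0,0,60],[0,0,-0.9,0,0,0,60]])

```text
time: 10.57
tool_pos: [0.5843, 0.0779, 0.2796]
ee_rot: [-3.14, 0.011, -2.982]
wrist_force: [-0.8, -0.2, 0.8]
width: 0.06
finger_force: 0.0
```

Run:
```python
from h import *
o=robot.get_obs(); print(o["time"],o["tool_pos"].round(4),o["ee_rot"].round(4),o["width"],o["joint_positions"].round(2))
ims=robot.snapshot("side")
for t in ["flap_grip","flap","carrier"]: print(t,[(np.round(d["extent"],1).tolist(),round(d["conf"],2)) for d in robot.find_in(t,"side")[:2]])
c=robot.snapshot("wrist")
for t in ["flap_grip","flap"]: print(t,[(np.round(d["extent"],1).tolist(),round(d["conf"],2)) for d in robot.find_in(t,"wrist")[:2]])
m=np.zeros((440,800,3),np.uint8); m[:300,:400]=cv2.resize(c,(400,300),interpolation=cv2.INTER_AREA); m[:440,400:]=cv2.resize(ims[185:295,330:430],(400,440),interpolation=cv2.INTER_CUBIC)
m[300:440,:400]=cv2.resize(ims[185:255,200:400],(400,140))
cv2.imwrite("pics/m7.png",m[:,:,::-1])
# jig from rail: rail passes x of seated TCP
J=[.5697,.1382,.1573];by,bz=-190-88*np.sin(.9),70+88*np.cos(.9)
for J in ([.5684,.1339,.1573],[.5725,.137,.1573]):
  P=w(J,[(-94,by,bz),(-70,by,bz),(-34,by,bz),(34,by,bz)]); print("bar",P.round(4).tolist())
  print("side",((proj(P,"side")-[330,185])*4+[400,0]).round(0).tolist(),"wrist",(proj(P,"wrist",o)*.7143).round(0).tolist())
```

```text
10.5667 [0.5843 0.0779 0.2796] [-3.1401  0.0108 -2.9823] 0.05997811527327921 [ 0.04  0.16  1.17 -0.    1.79 -1.69]
flap_grip [([402.4, 247.5, 48.7, 37.7], 0.86)]
flap [([401.5, 248.4, 49.3, 35.9], 0.9)]
carrier [([325.7, 223.9, 29.0, 73.5], 0.84)]
flap_grip [([115.0, 156.6, 123.9, 140.1], 0.96)]
flap [([114.8, 157.2, 121.8, 145.7], 0.98)]
bar [[0.5161, -0.1366, 0.1247], [0.5398, -0.1328, 0.1247], [0.5754, -0.1272, 0.1247], [0.6425, -0.1165, 0.1247]]
side [[685.0, 314.0], [703.0, 289.0], [728.0, 252.0], [772.0, 189.0]] wrist [[42.0, 57.0], [46.0, 78.0], [51.0, 106.0], [60.0, 155.0]]
bar [[0.5202, -0.1335, 0.1247], [0.5439, -0.1297, 0.1247], [0.5795, -0.1241, 0.1247], [0.6466, -0.1134, 0.1247]]
side [[683.0, 308.0], [701.0, 283.0], [726.0, 247.0], [770.0, 184.0]] wrist [[45.0, 61.0], [48.0, 81.0], [54.0, 110.0], [63.0, 158.0]]
```

View pics/m7.png

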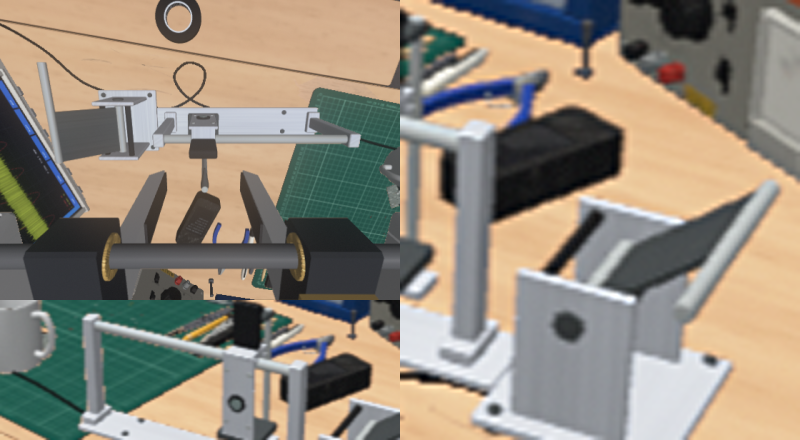

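The carrier hangs at the pointer. In the wrist panel the bar's free end is at (42,63) and its far end at (58,160). In the side panel they are at (685,312) and (773,186). That puts the grip point near (0.543, -0.1325, 0.125). Before going in, I'll triangulate the blue-framed instrument's edge to check clearance for the gripper body.

Run:
```python
from h import *
o=robot.get_obs()
def ray(c,px):
    p=cp(c); u=cv2.undistortPoints(np.array([[px]],float),np.array(p["camera_matrix"]),np.array(p["distortion"]))[0,0]; d=np.array([*u,1])
    if c=="wrist":
        T=np.eye(4); T[:3,:3]=R.from_euler("xyz",o["ee_rot"]).as_matrix(); T[:3,3]=o["tool_pos"]; M=T@np.array(p["tool_from_camera"]); return M[:3,3],M[:3,:3]@d
    r=cv2.Rodrigues(np.array(p["rvec"],float))[0]; return -r.T@np.array(p["tvec"],float).ravel(), r.T@d
T=lambda u,v:(170+u/2.963,140+v/2.963)
a,d1=ray("wrist",(0,88)); _,d2=ray("wrist",(123,294)); n1=np.cross(d1,d2)
for pt in [(665,50),(735,148),(800,240)]:
    b,e=ray("top",T(*pt)); t=n1@(a-b)/(n1@e); print(pt,"wrist-plane hit",(b+t*e).round(3), "at z=.0/.15/.3",[ (b+e*((h-b[2])/e[2])).round(3)[:2].tolist() for h in (0,.15,.3)])
for h in (0,.2): print(h,[(a+d*((h-a[2])/d[2])).round(3)[:2].tolist() for d in (d1,d2)])
for P in ([.594,-.214,.2],[.594,-.214,.28],[.557,-.22,.2]): print(P,"top",(proj(P,"top")).round(1),"crop",((proj(P,"top")[0]-[170,140])*2.963).round(0))
# move to above grip
t=np.array([.543,-.1325,.23])-o["tool_pos"]; print(t.round(4),move(t,0,o).round(3))
```

```text
(665, 50) wrist-plane hit [ 0.779 -0.125  0.017] at z=.0/.15/.3 [[0.784, -0.13], [0.74, -0.088], [0.696, -0.046]]
(735, 148) wrist-plane hit [ 0.678 -0.187  0.013] at z=.0/.15/.3 [[0.681, -0.191], [0.651, -0.141], [0.62, -0.092]]
(800, 240) wrist-plane hit [ 0.586 -0.241  0.013] at z=.0/.15/.3 [[0.588, -0.246], [0.569, -0.189], [0.551, -0.133]]
0 [[0.536, -0.281], [0.799, -0.127]]
0.2 [[0.519, -0.122], [0.661, -0.039]]
[0.594, -0.214, 0.2] top [[457.4 207.6]] crop [852. 200.]
[0.594, -0.214, 0.28] top [[472.7 201.5]] crop [897. 182.]
[0.557, -0.22, 0.2] top [[461.5 222.8]] crop [864. 245.]
[-0.0388 -0.2104 -0.0409] [ 0.715 -2.016  0.411]
```

The instrument's front edge sits at table level. At x = 0.594 it is at y ≈ -0.236 and the gripper body reaches -0.214, about 2 cm of clearance. Moving above the bar.

servo_tool(plan=[[0.1,-0.25,0,0,0,0,60],[0.2,-0.6,0,0,0,0,50],[0.35,-0.98,0,0,0,0,50]])

```text
time: 11.17
tool_pos: [0.5631, -0.0243, 0.2714]
ee_rot: [3.141, -0.002, -2.979]
wrist_force: [0.5, -0.7, -0.6]
width: 0.0508
finger_force: 0.0
```

servo_tool(plan=[[0.1,-0.35,0,0,0,0,50],[0.25,-0.7,0,0,0,0,50],[0.36,-1,0.15,0,0,0,50],[0.36,-1,0.35,0,0,0,50],[0.36,-1,0.35,0,0,0,50]])

```text
time: 11.58
tool_pos: [0.5411, -0.13, 0.2326]
ee_rot: [3.137, -0.008, -2.986]
wrist_force: [-0.4, 0.0, -1.2]
width: 0.05
finger_force: 0.0
```

Run:
```python
from h import *
o=robot.get_obs(); print(o["time"],o["tool_pos"].round(4),o["ee_rot"].round(4),o["width"],o["joint_positions"].round(2))
c=robot.snapshot("wrist"); cv2.imwrite("pics/w8.png",c[:,:,::-1])
for t in ["flap_grip"]: print(t,[(np.round(d["extent"],1).tolist(),round(d["conf"],2)) for d in robot.find_in(t,"wrist")[:2]])
J=[.5715,.134,.1573];by,bz=-190-88*np.sin(.9),70+88*np.cos(.9)
P=w(J,[(-94,by,bz),(-70,by,bz),(-34,by,bz),(34,by,bz)]); print(P.round(4).tolist(),proj(P,"wrist",o).round(1).tolist())
g=cv2.cvtColor(c,cv2.COLOR_RGB2GRAY)
for px in proj(w(J,[(-85,by,bz),(-70,by,bz),(-55,by,bz)]),"wrist",o):
    u,v=px.round().astype(int); print(u,v,g[v,u-30:u+31:2].tolist())
u,v=proj(P[:1],"wrist",o)[0].round().astype(int); print("end",v,g[v-20:v+21,u].tolist())
```

```text
11.5833 [ 0.5411 -0.13    0.2326] [ 3.137  -0.0082 -2.9859] 0.050013805071142864 [-0.34  0.11  1.33  0.    1.71 -2.06]
flap_grip [([320.4, 249.9, 76.3, 139.8], 0.96)]
[[0.5192, -0.1365, 0.1247], [0.5429, -0.1327, 0.1247], [0.5785, -0.1271, 0.1247], [0.6456, -0.1164, 0.1247]] [[281.8, 182.1], [281.9, 209.9], [282.1, 249.2], [282.4, 316.7]]
282 193 [203, 204, 205, 204, 205, 205, 205, 205, 204, 203, 202, 201, 201, 202, 197, 140, 178, 192, 201, 203, 175, 204, 203, 162, 193, 192, 196, 189, 190, 191, 196]
282 210 [203, 203, 203, 203, 202, 202, 203, 201, 202, 201, 200, 200, 200, 199, 198, 140, 177, 192, 202, 202, 170, 202, 201, 179, 216, 215, 218, 216, 214, 217, 219]
282 227 [204, 204, 203, 203, 203, 203, 203, 202, 201, 201, 201, 201, 201, 201, 201, 140, 177, 193, 202, 201, 169, 203, 204, 186, 215, 216, 218, 217, 217, 217, 219]
end 182 [198, 199, 199, 200, 201, 203, 204, 205, 204, 203, 202, 203, 203, 203, 203, 203, 203, 184, 140, 135, 140, 139, 140, 140, 141, 141, 141, 141, 140, 140, 140, 140, 141, 141, 141, 140, 142, 140, 141, 140, 140]
```

The bar's edges are at columns 282–292, and its free end is at row 179, so the tool is within 2 mm of it. Descending and gripping.

servo_tool(plan=[[0,0.015,0.25,0,0,0,50],[0,0.015,0.5,0,0,0,50],[0,0.015,0.75,0,0,0,50],[0,0.015,0.92,0,0,0,50],[0,0.015,0.92,0,0,0,50]])

```text
time: 12.1
tool_pos: [0.5419, -0.1253, 0.1424]
ee_rot: [3.138, -0.006, -2.98]
wrist_force: [-1.6, -0.5, -0.0]
width: 0.0504
finger_force: 0.0
```

servo_tool(plan=[[0,0,0.1,0,0,0,50],[0,0,0.17,0,0,0,40],[0,0,0.17,0,0,0,40],[0,0,0.17,0,0,0,40]])

```text
time: 12.43
tool_pos: [0.5439, -0.1273, 0.1298]
ee_rot: [-3.141, 0.001, -2.982]
wrist_force: [-0.7, -0.3, 0.2]
width: 0.04
finger_force: 0.0
```

servo_tool(plan=[[0,0,0.07,0,0,0,30],[0,0,0.07,0,0,0,15],[0,0,0.07,0,0,0,0],[0,0,0.07,0,0,0,0],[0,0,0.07,0,0,0,0],[0,0,0.07,0,0,0,0],[0,0,0.07,0,0,0,0],[0,0,0.07,0,0,0,0],[0,0,0.07,0,0,0,0]])

```text
time: 13.18
tool_pos: [0.5436, -0.1276, 0.1223]
ee_rot: [-3.141, 0.0, -2.982]
wrist_force: [0.3, -0.9, 0.9]
width: 0.0092
finger_force: 30.0
```

Run:
```python
from h import *
o=robot.get_obs(); print(o["time"],o["tool_pos"].round(4),o["ee_rot"].round(4),o["width"],o["finger_force"],o["wrist_force"].round(1))
a=o["ee_rot"][2]+np.pi; e=np.array([-np.sin(.1573),np.cos(.1573),0])
th0=.9; g0=o["tool_pos"]
for th in (.9,.8,.7,.6,.5,.4,.3,.2,.1,.05,0):
    d=e*88e-3*(np.sin(th0)-np.sin(th))+np.array([0,0,88e-3*(np.cos(th)-np.cos(th0))]); print(th,move(d,0,o).round(3),(g0+d).round(4))
```

```text
13.1833 [ 0.5436 -0.1276  0.1223] [-3.1411e+00  5.0000e-04 -2.9824e+00] 0.00917850040778303 30.0001260638237 [ 0.3 -0.9  0.9]
0.9 [0. 0. 0.] [ 0.5436 -0.1276  0.1223]
0.8 [-0.     0.058 -0.066] [ 0.5427 -0.1219  0.1289]
0.7 [-0.     0.122 -0.126] [ 0.5417 -0.1155  0.1349]
0.6 [-0.     0.192 -0.179] [ 0.5406 -0.1086  0.1402]
0.5 [-0.001  0.267 -0.225] [ 0.5394 -0.1012  0.1448]
0.4 [-0.001  0.346 -0.264] [ 0.5382 -0.0934  0.1486]
0.3 [-0.001  0.429 -0.294] [ 0.5369 -0.0852  0.1516]
0.2 [-0.001  0.514 -0.316] [ 0.5356 -0.0768  0.1538]
0.1 [-0.001  0.601 -0.329] [ 0.5342 -0.0682  0.1551]
0.05 [-0.001  0.645 -0.332] [ 0.5335 -0.0639  0.1554]
0 [-0.001  0.689 -0.333] [ 0.5328 -0.0595  0.1556]
```

servo_tool(plan=[[0,0.028,-0.034,0,0,0,0],[0,0.058,-0.066,0,0,0,0],[0,0.122,-0.126,0,0,0,0],[0,0.192,-0.179,0,0,0,0],[0,0.267,-0.225,0,0,0,0],[0,0.346,-0.264,0,0,0,0],[0,0.429,-0.294,0,0,0,0],[0,0.514,-0.316,0,0,0,0],[0,0.558,-0.323,0,0,0,0],[0,0.601,-0.329,0,0,0,0],[0,0.601,-0.329,0,0,0,0],[0,0.601,-0.329,0,0,0,0]])

```text
time: 14.18
tool_pos: [0.5341, -0.0668, 0.157]
ee_rot: [3.141, 0.002, -2.981]
wrist_force: [-1.6, -2.6, 7.8]
width: 0.0089
finger_force: 30.0
```

Run:
```python
from h import *
o=robot.get_obs(); print(o["time"],o["tool_pos"].round(4),o["ee_rot"].round(4),o["width"],o["finger_force"],o["wrist_force"].round(1))
# bar end in side cam and wrist
c=robot.snapshot("side")
print([(np.round(d["extent"],1).tolist(),round(d["conf"],2)) for d in robot.find_in("flap","side")[:2]])
print([(np.round(d["extent"],1).tolist(),round(d["conf"],2)) for d in robot.find_in("carrier","side")[:2]])
J=[.569,.138,.1573]; q=(np.array([[np.cos(J[2]),np.sin(J[2])],[-np.sin(J[2]),np.cos(J[2])]])@(o["tool_pos"][:2]-J[:2])); print("TCP jig",q.round(4))
for th in (.2,.1,0,-.1):
    P=w(J,[(s,-190-r*np.sin(th),70+r*np.cos(th)) for s in(-34,34) for r in (0,90)]+[(-94,-190-88*np.sin(th),70+88*np.cos(th))]); print(th,proj(P,"side").round(1).tolist())
```

```text
14.1833 [ 0.5341 -0.0668  0.157 ] [ 3.1412e+00  2.1000e-03 -2.9811e+00] 0.008905323160927393 30.0008761882782 [-1.6 -2.6  7.8]
[([383.0, 233.2, 29.7, 52.3], 0.73)]
[([324.1, 223.9, 31.1, 72.5], 0.77)]
TCP jig [-0.0665 -0.1968]
0.2 [[372.7, 263.1], [384.6, 224.8], [385.1, 247.5], [396.9, 210.5], [372.2, 239.8]]
0.1 [[372.7, 263.1], [380.0, 223.1], [385.1, 247.5], [392.5, 208.9], [367.6, 238.0]]
0 [[372.7, 263.1], [375.4, 221.8], [385.1, 247.5], [388.1, 207.8], [362.9, 236.6]]
-0.1 [[372.7, 263.1], [370.9, 221.0], [385.1, 247.5], [383.7, 207.0], [358.3, 235.7]]
```

By the chord from the stop, the angle is now about 0.08. One more 7.5 mm nudge, easing the vertical preload.

servo_tool(plan=[[0,0.02,-0.01,0,0,0,0],[0,0.04,-0.015,0,0,0,0],[0,0.06,-0.015,0,0,0,0],[0,0.07,-0.015,0,0,0,0],[0,0.075,-0.015,0,0,0,0],[0,0.075,-0.015,0,0,0,0],[0,0.075,-0.015,0,0,0,0]])

```text
time: 14.92
tool_pos: [0.5331, -0.0601, 0.1573]
ee_rot: [3.141, 0.002, -2.982]
wrist_force: [0.3, -2.8, 6.1]
width: 0.009
finger_force: 30.0
```

Run:
```python
from h import *
o=robot.get_obs(); print(o["time"],o["tool_pos"].round(4),o["width"],o["finger_force"],o["wrist_force"].round(1))
d=o["tool_pos"]-[.5436,-.1276,.1223]; print("along",d[:2]@[-np.sin(.1573),np.cos(.1573)],d[2])
J=[.569,.138,.1573]; print((np.array([[np.cos(J[2]),np.sin(J[2])],[-np.sin(J[2]),np.cos(J[2])]])@(o["tool_pos"][:2]-J[:2])).round(4))
c=robot.snapshot("side"); cv2.imwrite("pics/s9.png",c[:,:,::-1])
print([(np.round(d["extent"],1).tolist(),round(d["conf"],2)) for d in robot.find_in("flap","side")[:2]])
print([(np.round(d["extent"],1).tolist(),round(d["conf"],2)) for d in robot.find_in("carrier","side")[:2]])
# dark steel plate mask: far vertical edge between hinge and top
g=cv2.cvtColor(c,cv2.COLOR_RGB2GRAY)
for v in range(206,246,4): print(v,g[v,360:404:2].tolist())
```

```text
14.9167 [ 0.5331 -0.0601  0.1573] 0.009025091435732904 30.001627206802368 [ 0.3 -2.8  6.1]
along 0.06829980667945358 0.035029151441649795
[-0.0665 -0.19  ]
[([378.7, 232.4, 30.4, 56.7], 0.6)]
[([324.7, 222.9, 27.0, 71.6], 0.85), ([326.3, 248.6, 174.4, 116.2], 0.35)]
206 [122, 150, 150, 135, 31, 63, 205, 149, 148, 154, 109, 127, 203, 204, 204, 202, 205, 204, 99, 98, 99, 104]
210 [109, 150, 151, 125, 20, 97, 166, 150, 149, 152, 110, 155, 190, 202, 191, 137, 168, 195, 195, 203, 204, 103]
214 [109, 151, 152, 117, 20, 38, 78, 153, 151, 141, 110, 173, 198, 155, 85, 157, 202, 200, 196, 194, 192, 192]
218 [102, 151, 151, 108, 17, 33, 96, 152, 150, 133, 112, 143, 106, 43, 36, 169, 202, 199, 199, 198, 201, 203]
222 [119, 152, 151, 87, 20, 34, 119, 153, 151, 135, 114, 63, 41, 42, 48, 196, 204, 200, 199, 202, 203, 202]
226 [119, 152, 153, 78, 12, 84, 132, 150, 151, 124, 117, 44, 44, 42, 55, 207, 200, 200, 202, 205, 206, 205]
230 [122, 152, 149, 82, 210, 187, 123, 151, 150, 114, 107, 44, 45, 40, 78, 211, 208, 208, 208, 207, 205, 205]
234 [130, 151, 193, 192, 144, 97, 135, 149, 152, 110, 94, 42, 42, 37, 136, 212, 211, 211, 209, 209, 208, 207]
238 [177, 182, 126, 125, 189, 179, 148, 149, 147, 66, 39, 45, 42, 36, 175, 243, 240, 220, 206, 202, 201, 206]
242 [196, 199, 199, 203, 204, 182, 191, 78, 49, 42, 43, 44, 44, 40, 124, 152, 154, 151, 154, 147, 151, 147]
```

The angle from the chord is 0.007 rad. The plate's edge in the side image runs from column 389.3 at row 218 to 387.3 at row 238, which also fits upright within about 0.04 rad. The carrier is still hanging in place, and the grip is 30 N. Handing in.

```bash
python3 -c "
from bench import robot
print(robot.close_job())"
```

```text
the job is handed in; nothing more can be done
None
```

I handed the job in and no verdict came back: by my measurements the carrier hangs free within about 1 mm of the pointer, and the flap is gripped upright at about 0.01 rad; I viewed 11 pictures, one over the limit of 10.

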